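# Fold down the table easel's ratchet mast

### The arm

A 6-joint arm with a two-finger parallel gripper is mounted at the origin on the work surface. World frame = base frame: x ahead of the robot, y to its left, z up, the work surface at z = 0. Lengths are in m, angles in rad, forces in N, time in s.
With the tool pointing down it reaches from about 0.375 to 0.9 m from the base axis. Payload 3.1 kg.
Tool frame: the origin (TCP) lies at the very end of the fingers, on their centre line; the grasp point (between the pads) lies 19 mm behind it; z points along the fingers, y is the direction in which the jaws open and shut (so a half turn about z gives the same grasp; the last joint's range is limited). The gripper opens to 85 mm and grips with 20 to 120 N. Pads are 22 mm wide; open, the fingers measure 114 mm over their backs; the gripper's body (76 mm by 85 mm) begins 54 mm behind the grasp point. The pads swing forward as they close: fully open they stand 13 mm farther back than shut.
Start: joints at [-1.361, 0.527, 1.433, -0, 1.181, -0.178], TCP at [0.237, -0.578, 0.209] pointing down, gripper open.
Joint ranges: [-3.08, 3.08], [-0.75, 2.2], [0.22, 2.44], [-1.43, 4.57], [0, 2.65], [-2.85, 2.85]. Speed limits (rad/s): [2.79, 2.79, 3.14, 3.14, 3.14, 3.14].

### API

Orientations are given as a unit quaternion [x, y, z, w].
In Python, from station import * gives the robot as it stands.
- The arm moves only by the tool jog_arm, never from a script. Its argument "motion" is a list of rows, each a list of 5 numbers: the shift along the world's x, y, z in cm, then the turn about the world's z in degrees, then the closure in counts, from 0 (fully open) to 255 (shut). In form: [[tx, ty, tz, yaw, jaw], ...]. A call has 1 to 10 rows; each row shifts and turns the pose as measured when the row begins; what a row does not reach is not made up. A row lasts 1/12 s, in which the tool goes at most 41.7 mm and 7.16 degrees, less where a joint would pass 70% of its speed; a pose out of reach is approached as far as the arm can. A call with a gripper value outside its range is refused whole. The fingers move at their own pace and stop on an object; "squeeze" is the grip in N (left out, the last holds). Time passes only in rows, so rows that do not move let the fingers close. It gives the time, the measured TCP pose, the force and the opening at its end, in the units of the state.
- sense(): the state, without advancing time (a new reading comes with each control period).
- snapshot(name): name is "scene" or "top" or "wrist"; returns a dict with "img" (420x560x3 uint8, red, green, blue), "depth" (420x560 float32, m along the optical axis (not along the pixel's ray), 0 where there is no reading), "intrinsics" (3x3 intrinsics, pixels), "eye" and "attitude" of the camera in the world. Camera axes: x right, y down, z forward; pixel columns grow to the right and rows downward; lengths in m; the calibration is good to about 2 mm. A picture is of the moment at which its call begins.
- sign_off(): hands the job in, once; it reports no verdict.
The state is a dict: "t": time; "q": joint angles; "qd": joint speeds; "tau": joint torques, N m; "tcp_pos": TCP position; "tool_rot": TCP orientation; "force": force on the tool from outside, world axes, zero at the start; "ft_torque": the same for the moment, N m; "finger_gap": opening from 0.0 (shut) to 1.0 (fully open).
Only numpy, scipy, OpenCV 4.12 (cv2) and the standard library are available. Lean on these libraries where they do the work, as an engineer would, in place of code of your own. Each camera call takes 0.05 s, during which the arm holds its last target.

### The job

Fold the table easel away: press the pawl's thumb tab right down so that the pawl swings clear of the teeth and stays there, then push the raised mast all the way down by its crossbar until it lies on its rests. Only press and push, without slamming or brute force and without raising the mast further, and leave the brush pot, the glass jar and the sanding block where they stand.

Things in the scene. Friction and masses are not known exactly. Their poses are not given: they have to be found in the camera images.
- easel: The easel's wooden base board, 430 x 130 x 20 mm, screwed to the bench. Origin at bench height under its middle (5 mm short of the board's own centre); x points along the board from the thumb tab's end to the end where the mast comes to rest, z up. All parts below move in the vertical plane through this x axis.
- mast_hinge (a point): The mast's hinge axis (level, along the easel's y), 65 mm above the bench and 40 mm behind the easel's origin along its x. A steel sector with four coarse teeth, 79 mm in outer radius, is fixed to the mast around it.
- crossbar (a point): Centre of the crossbar at the free end of the mast, 220 mm from the hinge axis: a level round wooden bar, 20 mm thick and 160 mm long, parallel to the hinge axis. The mast between is a wooden bar 28 mm wide and 14 mm thick. Raised, the crossbar stands up to 260 mm above the bench (bar's top), leaning away from the tab; when folded it lies at 65 mm height (centre) on two wooden blocks, 220 mm from the hinge along the easel's x.
- mast (a joint): Mast angle above level, rad: 0 = lying flat on its rests (hard stop); it starts raised at 0.84 to 1.0. A stiff hinge, which stays where it is left (pushing it down takes about 2 to 5 N at the crossbar). While the pawl is in, it goes down no further than about 0.8, where a tooth meets the pawl.
- tab_top (a point): Middle of the upper face of the pawl's thumb tab: a steel plate 36 mm (along the easel) x 40 x 6 mm, at the end of the easel away from the crossbar, about 93 mm above the bench when the pawl is in, sloping up to its outer end by 0.24 rad. It lies 51 mm from the pawl's pivot (horizontally 50 mm further out, 12 mm higher); pressed, it goes almost straight down by 20 mm to about 73 mm. The gap below is empty.
- pawl (a joint): Pawl angle, rad: 0 = hooked in between the teeth, 0.40 = tab fully down, pawl clear (hard stop). It is clear of the teeth from about 0.2. A stiff pivot without a spring: takes about 4 N at the tab and stays where it is left.
- brush_pot: Bystander: white pot with brushes, 64 mm across, about 175 mm tall over the brushes, loose. Origin at the centre of its underside.
- glass_jar: Bystander: closed glass jar with a metal lid, 60 mm across, 85 mm tall, loose. Origin at the centre of its underside.
- sanding_block: Bystander: cork sanding block, 70 x 45 x 30 mm, loose. Origin at the centre of its underside.

How it is judged:
On the way, in this order (a step that is already met when the one before it is completed fails the run):
1. the pawl is pressed clear of the teeth while the mast still stands raised (value of joint pawl above 0.26 rad and value of joint mast above 0.7 rad), for 0.2 s.
2. the mast is pushed down onto its rests (value of joint mast below 0.05 rad), for 0.2 s.
At the end, for the whole second after the job is handed in: The mast lies on its rests (within 0.05 rad, 11 mm at the crossbar), and pot, jar and block stand upright within 30 mm of where they were (value of joint mast below 0.05 rad and distance of each of brush_pot, glass_jar, sanding_block from where it was at the start of the episode below 0.03 m and angle between each of brush_pot, glass_jar, sanding_block's own z axis and vertical below 0.2 rad); the robot touches nothing.
It fails at once if a bystander is moved or lifted by more than 30 mm (distance of any of brush_pot, glass_jar, sanding_block from where it was at the start of the episode above 0.03 m).
It fails at once if the mast is raised instead of pushed down (above 1.1 rad) (value of joint mast above 1.1 rad).
It fails at once if the mast is slammed down (faster than 3 rad/s) (velocity of joint mast below -3 rad/s).
It fails at once if the easel is gripped or forced with more than 60 N (contact force between the fingers and easel above 60 N).
It also fails if it takes over 42 s, if anything falls off the work surface, if the arm or the gripper's body presses on something with over 40 N, if the wrist force passes 120 N, or if a joint passes its speed limit or range.

## Working session

There is one attempt and no reset: what is moved stays moved. The work goes in short steps, Python scripts to look and compute and a tool call to move; the robot and the scene stay as the last step left them, time stands still between calls to the robot, and variables do not carry over. Pictures are saved under pics/ and viewed, and the job is handed in when it is done.

Besides the shell and the picture viewer there is one more tool, called after ">>>" as a command line: name --pt "numbers of a row" for each row, then --argument value for the rest. jog_arm: Moves the arm, as the interface text tells. Its arguments: {"type":"object","properties":{"motion":{"type":"array","items":{"type":"array","items":{"type":"number"}}},"squeeze":{"type":"number"}},"required":["motion"]}

```bash
mkdir -p pics; python3 - <<'E'
from station import *
import cv2,numpy as np
s=sense();print(s)
for n in("scene","top"):
    d=snapshot(n);cv2.imwrite(f"pics/{n}0.png",d["img"][:,:,::-1]);np.savez(f"{n}0.npz",**d);print(n,d["eye"],d["attitude"],d["intrinsics"])
E
```

```text
{'t': 0.0, 'q': array([-1.36046556e+00,  5.28464504e-01,  1.43390302e+00,  6.25540078e-05,
        1.18141295e+00, -1.78523750e-01]), 'qd': array([-0.00020915, -0.00037402, -0.00064064, -0.0015144 , -0.00045989,
       -0.00066352]), 'tau': array([ 5.47393993e-04, -4.42347836e+01, -1.78028637e+01, -2.53345561e-04,
        8.48165917e-03, -2.72438336e-05]), 'tcp_pos': array([ 0.23682406, -0.5775673 ,  0.20813448]), 'tool_rot': array([ 9.81160199e-01,  1.93192820e-01,  1.15227443e-05, -1.09423347e-03]), 'force': array([-0.05475951,  0.01992242, -0.35307232]), 'ft_torque': array([-0.00069914, -0.01796646, -0.02087114]), 'finger_gap': 0.999896294549122}
scene [ 0.99987191 -0.43326362  0.65611506] [ 0.85646881  0.32464182 -0.13517021 -0.37788607] [[464.34399467   0.         280.42593404]
 [  0.         464.34399467 204.99392747]
 [  0.           0.           1.        ]]
top [0.53427524 0.05161025 0.79791959] [-0.70427431  0.70743241 -0.043418    0.0406444 ] [[438.85615812   0.         281.56310117]
 [  0.         438.85615812 211.8258226 ]
 [  0.           0.           1.        ]]
```

View pics/scene0.png

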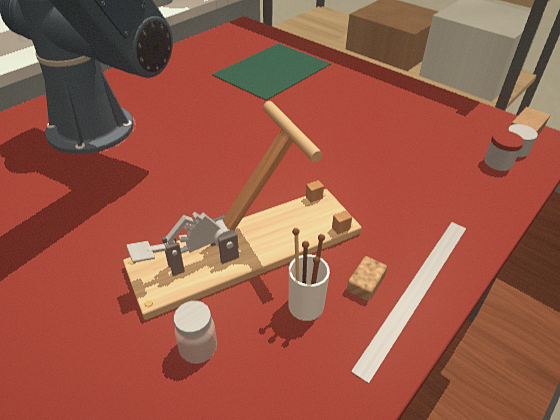

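View pics/top0.png

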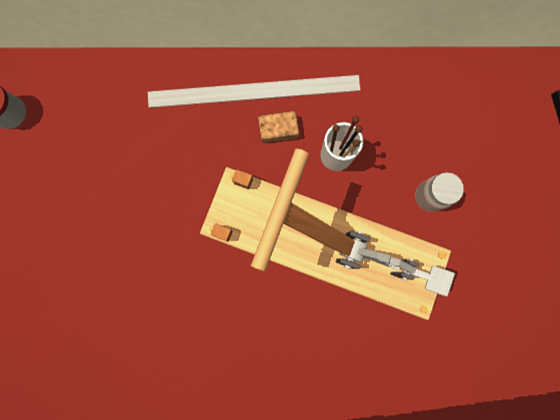

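The scene view shows the whole easel, with the tab at about (140,251). In the top view the tab is at (440,281), the crossbar runs from (301,153) to (259,267), the pot is at (342,147), the jar at (440,191) and the block at (279,127). Next I'll measure these.

```bash
cat > h.py <<'E'
import numpy as np,cv2
from scipy.spatial.transform import Rotation as R
def cloud(d):
    K=d["intrinsics"];z=d["depth"];v,u=np.mgrid[:z.shape[0],:z.shape[1]]
    p=np.stack([(u-K[0,2])/K[0,0]*z,(v-K[1,2])/K[1,1]*z,z],-1)
    P=p@R.from_quat(d["attitude"]).as_matrix().T+d["eye"];P[z==0]=np.nan
    return P
E
python3 - <<'E'
from h import *
t=np.load("top0.npz");P=cloud(t)
for n,(u,v) in dict(tab=(440,281),bar1=(301,154),barm=(280,210),bar2=(259,266),blkA=(243,179),blkB=(222,232),c1=(226,169),c2=(202,235),c3=(449,250),c4=(428,317),jar=(447,188),pot=(342,147),block=(279,125),table=(100,300)).items():
    print(n,np.nanmedian(P[v-1:v+2,u-1:u+2].reshape(-1,3),0).round(4))
# board mask
hsv=cv2.cvtColor(t["img"],cv2.COLOR_RGB2HSV)
z=P[...,2]
m=((z>.013)&(z<.027)&(hsv[...,0]>12)).astype(np.uint8)
m[:160]=0
xy=P[m>0][:,:2]
# keep largest component
n,l,s,c=cv2.connectedComponentsWithStats(m);k=1+s[1:,4].argmax();xy=P[l==k][:,:2]
r=cv2.minAreaRect(xy.astype(np.float32)*1000);print("board",r,cv2.boxPoints(r))
# bar points
hi=P[(z>.19)&(hsv[...,1]>60)];hi=hi[(hi[:,0]>.3)]
print(len(hi))
b=np.zeros(z.shape,np.uint8);b[(z>.17)&(z<.28)]=1
n,l,s,c=cv2.connectedComponentsWithStats(b)
for i in range(1,n):
    if s[i,4]>100:
        q=P[l==i];print("hi",s[i],c[i].round(),q.min(0).round(3),q.max(0).round(3),cv2.minAreaRect((q[:,:2]*1000).astype(np.float32)))
# tab
b=((z>.075)&(z<.11)&(hsv[...,1]<60)).astype(np.uint8)
b[:, :420]=0;b[:230]=0
q=P[b>0];print("tab",len(q),q.mean(0),q.min(0),q.max(0),cv2.minAreaRect((q[:,:2]*1000).astype(np.float32)))
# jar, pot
for nm,(a,bb,cc,dd) in dict(jar=(415,165,470,215),pot=(315,110,390,175),block=(255,105,302,146)).items():
    q=P[bb:dd,a:cc].reshape(-1,3);q=q[q[:,2]>.02];h=q[q[:,2]>(.075 if nm!='block' else .022)];print(nm,h.min(0).round(3),h.max(0).round(3))
E
```

```text
tab [ 0.5067 -0.2025  0.0939]
bar1 [0.6739 0.0242 0.2518]
barm [0.6018 0.0513 0.252 ]
bar2 [0.5323 0.0775 0.252 ]
blkA [0.68   0.1145 0.0559]
blkB [0.5891 0.1496 0.0546]
c1 [0.7054 0.1482 0.0208]
c2 [0.5878 0.193  0.0022]
c3 [ 0.558  -0.2477  0.0196]
c4 [ 0.4421 -0.2052  0.02  ]
jar [ 0.658  -0.2242  0.0857]
pot [ 0.7457 -0.0612  0.0191]
block [0.7834 0.0523 0.0306]
table [4.725e-01 3.729e-01 4.000e-04]
board ((521.7456665039062, -79.33027648925781), (295.45855712890625, 67.9326400756836), 69.06674194335938) [[ 437.24045  -205.17352 ]
 [ 500.68933  -229.44452 ]
 [ 606.25085    46.51297 ]
 [ 542.802      70.783966]]
2559
hi [ 250  149   74  122 2761] [286. 213.] [ 0.527 -0.011  0.17 ] [0.681 0.089 0.255] ((595.4181518554688, 26.633522033691406), (72.67073059082031, 160.20985412597656), 69.0765609741211)
tab 641 [ 0.50847959 -0.19971152  0.09306819] [ 0.48485746 -0.22408568  0.08068962] [ 0.53038799 -0.17238428  0.10002723] ((509.9275207519531, -195.43295288085938), (50.54488754272461, 39.6673469543457), 71.03334045410156)
jar [ 0.632 -0.252  0.075] [ 0.685 -0.198  0.089]
pot [ 0.704 -0.085  0.075] [ 0.768 -0.022  0.177]
block [0.759 0.018 0.022] [0.811 0.09  0.034]
```

The easel's x axis points at about 69.1°. The crossbar top is at 0.252 m, so the mast is at about 0.935 rad, with the hinge at (0.556, -0.071). The tab is at (0.507, -0.2025, 0.094) against 0.093 expected, and the tab-to-bar bearing of 69.3° agrees. The folded bar centre should land at about (0.635, 0.135, 0.065). Next: shut the fingers, turn the jaw onto the bar direction (+47°) and go above the tab.

>>> jog_arm --pt "2.2 3 0.5 5 255" --pt "2.2 3 0.5 5 255" --pt "2.2 3 0.5 5 255" --pt "2.2 3 0.5 5 255" --pt "2.2 3 0 5 255" --pt "2.2 3 0 5 255" --pt "2.2 3 0 5 255" --pt "2.2 3 0 5 255" --pt "2.2 3 0 5 255" --pt "2.2 3 0 2 255" --squeeze 20

```text
t: 0.93
tcp_pos: [0.4567, -0.2702, 0.2242]
tool_rot: [0.816, 0.579, -0.001, -0.002]
force: [0.4, -0.5, -0.1]
finger_gap: 0.001
```

>>> jog_arm --pt "1.7 2.3 -1.5 0 255" --pt "1.7 2.3 -2 0 255" --pt "1.2 1.5 -2 0 255" --pt "0 0 -2.5 0 255" --pt "0 0 -1.5 0 255" --pt "0 0 0 0 255"

```text
t: 1.43
tcp_pos: [0.509, -0.1968, 0.1264]
tool_rot: [0.812, 0.584, 0.0, -0.001]
force: [-0.4, 1.0, 0.4]
finger_gap: 0.003
```

```bash
python3 - <<'E'
from station import *
import cv2
s=sense();print(s["tcp_pos"],s["force"])
d=snapshot("scene");cv2.imwrite("pics/s1.png",cv2.resize(d["img"][150:350,60:330,::-1],None,fx=2.8,fy=2.8))
E
```

```text
[ 0.50902233 -0.19676716  0.1264418 ] [-0.35846634  0.98918011  0.39167667]
```

View pics/s1.png

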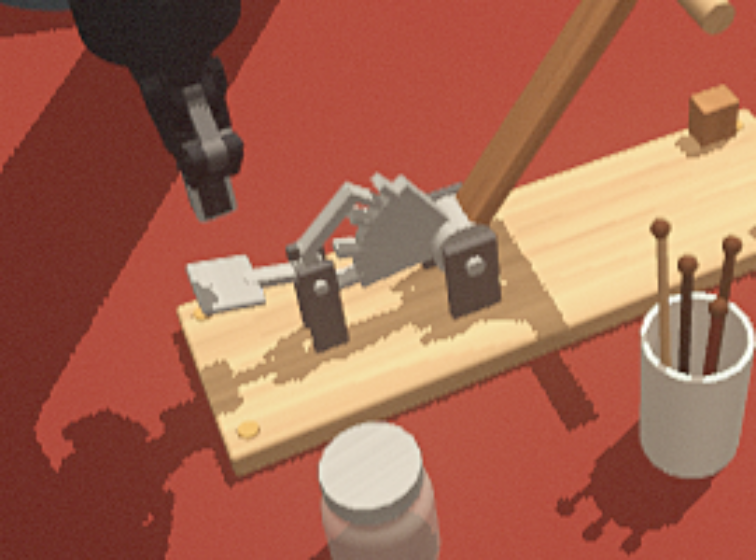

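The crop shows the shut fingertips at about (213,210), just above the tab at (226,283). The tool overshot about 9 mm inward, so I'll shift it back out and press.

>>> jog_arm --pt "-0.3 -0.9 0 0 255" --pt "0 0 -1 0 255" --pt "0 0 -1 0 255" --pt "0 0 -0.5 0 255" --pt "0 0 -0.5 0 255" --pt "0 0 -0.5 0 255"

```text
t: 1.98
tcp_pos: [0.5081, -0.2115, 0.094]
tool_rot: [0.813, 0.583, 0.002, 0.004]
force: [-0.3, -0.1, -0.4]
finger_gap: -0.001
```

>>> jog_arm --pt "0 0.5 0 0 255" --pt "0 0 -0.4 0 255" --pt "0 0 -0.4 0 255" --pt "0 0 -0.4 0 255"

```text
t: 2.32
tcp_pos: [0.508, -0.2061, 0.0808]
tool_rot: [0.813, 0.582, 0.002, 0.004]
force: [0.5, -0.3, -0.3]
finger_gap: -0.0
```

```bash
python3 - <<'E'
from station import *
import cv2
s=sense();print(s["tcp_pos"],s["force"])
d=snapshot("scene");cv2.imwrite("pics/s2.png",cv2.resize(d["img"][150:350,60:330,::-1],None,fx=2.8,fy=2.8))
E
```

```text
[ 0.50801905 -0.20613995  0.08081714] [ 0.49002136 -0.26686658 -0.28990811]
```

View pics/s2.png

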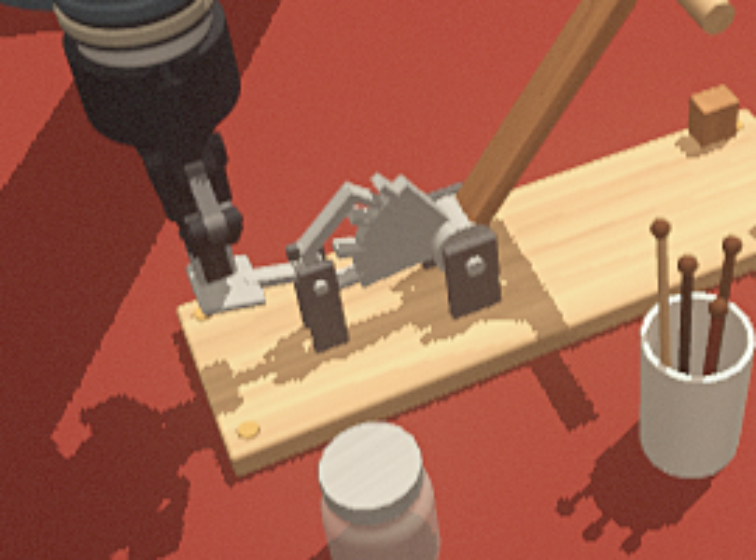

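```bash
python3 - <<'E'
from station import *
from h import *
s=sense()
for n in("scene","top"):
    d=snapshot(n);np.savez(n+"2.npz",**d)
    K=d["intrinsics"];Rm=R.from_quat(d["attitude"]).as_matrix()
    for p in (s["tcp_pos"],[.507,-.2025,.094]):
        c=Rm.T@(np.array(p)-d["eye"]);print(n,p,(K@c/c[2])[:2])
d0=np.load("scene0.npz");d=np.load("scene2.npz")
P0=cloud(d0);P=cloud(d)
for u,v in ((134,252),(140,251),(141,257),(150,257),(170,245)):print(u,v,P0[v,u].round(4),P[v,u].round(4))
im=d["img"][220:280,100:200,::-1];cv2.imwrite("pics/z2.png",cv2.resize(im,None,fx=8,fy=8,interpolation=cv2.INTER_NEAREST)[:600])
E
```

```text
scene [ 0.50754559 -0.2058836   0.08005201] [139.21210961 257.71840027]
scene [0.507, -0.2025, 0.094] [139.08054503 250.63035769]
top [ 0.50754559 -0.2058836   0.08005201] [439.02311387 280.15212183]
top [0.507, -0.2025, 0.094] [440.07327287 280.82554308]
134 252 [ 0.506  -0.2108  0.0969] [ 0.5049 -0.2103  0.0957]
140 251 [ 0.5084 -0.2018  0.0936] [ 0.5084 -0.2018  0.0936]
141 257 [ 0.5224 -0.2096  0.0965] [ 0.5211 -0.209   0.0949]
150 257 [ 0.5272 -0.1973  0.0896] [ 0.5278 -0.1976  0.0903]
170 245 [ 0.5327 -0.1609  0.0922] [ 0.5331 -0.1611  0.0928]
```

View pics/z2.png

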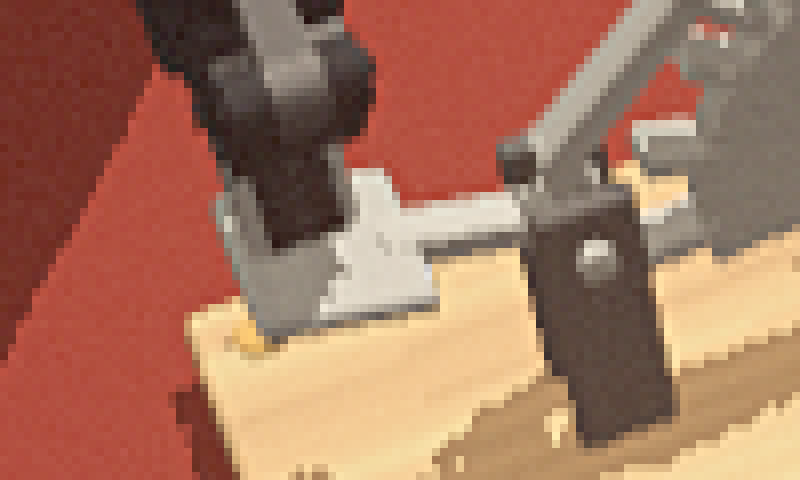

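```bash
python3 - <<'E'
from h import *
from station import *
print(sense())
P=cloud(np.load("scene2.npz"))
for v in range(236,256):print(v,[P[v,u].round(3).tolist() for u in (135,139,142)])
E
```

```text
{'t': 2.4667, 'q': array([-5.89770796e-01,  6.08878239e-01,  1.74377147e+00,  5.27567843e-04,
        7.80384302e-01, -2.62649677e-01]), 'qd': array([-0.0020896 , -0.00744678, -0.00817227,  0.00132596,  0.00214977,
        0.00114154]), 'tau': array([ 1.00756178e-02, -4.08429801e+01, -1.09808019e+01,  1.30322769e-03,
       -3.65340756e-02,  1.66619561e-04]), 'tcp_pos': array([ 0.50774694, -0.20609083,  0.08068574]), 'tool_rot': array([0.81291064, 0.58237269, 0.00167873, 0.0039407 ]), 'force': array([-0.48481348,  0.16433991, -0.26385452]), 'ft_torque': array([-0.00155112, -0.00568294,  0.02641071]), 'finger_gap': -0.0018432202587038166}
236 [[0.556, -0.225, 0.18], [0.549, -0.216, 0.168], [0.543, -0.209, 0.158]]
237 [[0.551, -0.223, 0.173], [0.537, -0.211, 0.154], [0.538, -0.207, 0.151]]
238 [[0.535, -0.216, 0.155], [0.521, -0.203, 0.134], [0.516, -0.196, 0.125]]
239 [[0.534, -0.216, 0.151], [0.52, -0.203, 0.131], [0.516, -0.197, 0.123]]
240 [[0.517, -0.209, 0.131], [0.52, -0.204, 0.13], [0.516, -0.197, 0.121]]
241 [[0.518, -0.21, 0.131], [0.521, -0.205, 0.129], [0.515, -0.197, 0.118
[... 367 characters left out ...]
, -0.203, 0.116]]
247 [[0.518, -0.212, 0.119], [0.519, -0.207, 0.115], [0.52, -0.202, 0.112]]
248 [[0.517, -0.212, 0.116], [0.519, -0.207, 0.113], [0.514, -0.2, 0.104]]
249 [[0.517, -0.213, 0.113], [0.515, -0.205, 0.106], [0.507, -0.197, 0.093]]
250 [[0.516, -0.213, 0.111], [0.507, -0.202, 0.095], [0.509, -0.198, 0.094]]
251 [[0.506, -0.209, 0.098], [0.508, -0.203, 0.095], [0.511, -0.2, 0.093]]
252 [[0.507, -0.21, 0.096], [0.51, -0.205, 0.095], [0.511, -0.2, 0.092]]
253 [[0.507, -0.21, 0.095], [0.513, -0.206, 0.096], [0.515, -0.203, 0.095]]
254 [[0.511, -0.213, 0.097], [0.513, -0.207, 0.094], [0.516, -0.203, 0.093]]
255 [[0.511, -0.213, 0.096], [0.515, -0.208, 0.094], [0.518, -0.205, 0.093]]
```

Depth puts the visible fingertip end at z≈0.108 while the reported TCP is at 0.081. The tip is therefore still above the tab, which fits the zero force, and it is laterally on the tab. I'll keep pressing and go by force.

>>> jog_arm --pt "0 0 -0.4 0 255" --pt "0 0 -0.4 0 255" --pt "0 0 -0.4 0 255"

```text
t: 2.72
tcp_pos: [0.5087, -0.207, 0.0693]
tool_rot: [0.813, 0.583, 0.002, 0.006]
force: [-1.1, -1.2, 2.7]
finger_gap: 0.001
```

```bash
cat >look.py <<'E'
from station import *
from h import *
import sys
n,x0,y0,x1,y1,f=sys.argv[1],*map(float,sys.argv[2:7])
d=snapshot(n);s=sense();print(s["tcp_pos"].round(4),s["force"].round(1));np.savez("last.npz",**d)
cv2.imwrite(sys.argv[7],cv2.resize(d["img"][int(y0):int(y1),int(x0):int(x1),::-1],None,fx=f,fy=f))
E
python3 look.py scene 80 190 200 280 6 pics/s3.png
```

```text
[ 0.5086 -0.207   0.0687] [-0.9 -1.5  1.6]
```

View pics/s3.png

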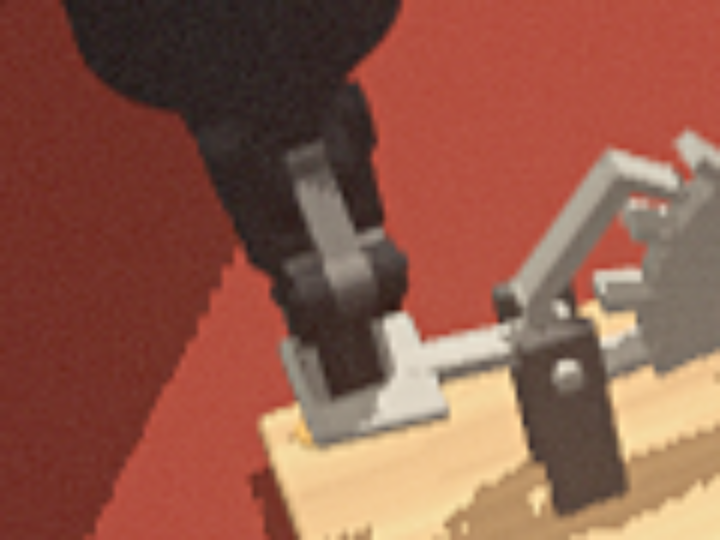

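The tip is on the tab, with first contact at a reported TCP z of about 0.070. That puts the tip about 25 mm above the reported TCP. I'll press on about 20 mm.

>>> jog_arm --pt "0 0 -0.4 0 255" --pt "0 0 -0.4 0 255" --pt "0 0 -0.4 0 255"

```text
t: 3.02
tcp_pos: [0.5087, -0.2081, 0.0568]
tool_rot: [0.813, 0.583, 0.002, 0.006]
force: [-1.4, 0.6, 3.9]
finger_gap: -0.002
```

>>> jog_arm --pt "0 0 -0.4 0 255" --pt "0 0 -0.4 0 255"

```text
t: 3.18
tcp_pos: [0.5091, -0.2079, 0.0498]
tool_rot: [0.813, 0.582, 0.002, 0.006]
force: [-8.5, 4.6, 50.7]
finger_gap: 0.001
```

```bash
python3 look.py scene 80 190 200 280 6 pics/s4.png
```

```text
[ 0.509  -0.2079  0.0504] [-5.1  2.5 25.1]
```

View pics/s4.png

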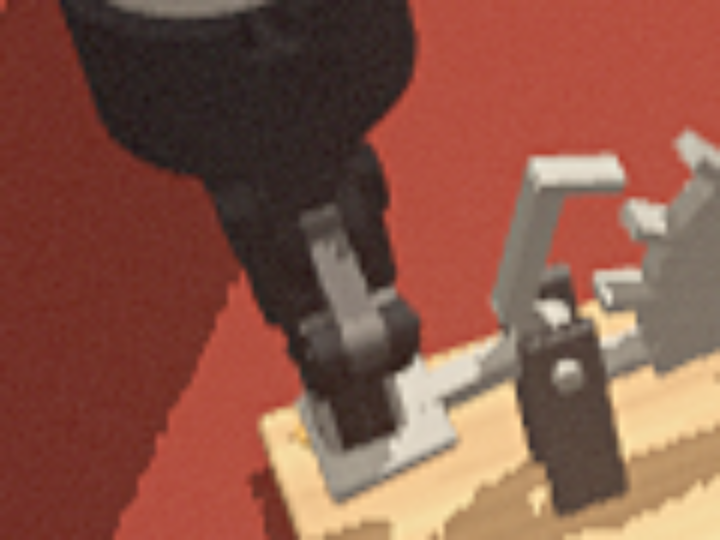

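The tab is at its stop: the pawl at (560,170) has swung well clear of the teeth, and the force peaked at about 51 N, under the limit. Now up and across to the crossbar, with gentler end steps there.

>>> jog_arm --pt "0 0 0.5 0 255" --pt "0 0 3 0 255" --pt "0 0 4 0 255" --pt "0 0 4 0 255" --pt "0 0 4 0 255" --pt "0 0 4 0 255" --pt "0 0 4 0 255" --pt "0 0 1 0 255" --pt "0 0 0 0 255"

```text
t: 3.98
tcp_pos: [0.5068, -0.2022, 0.3007]
tool_rot: [0.813, 0.582, 0.004, 0.001]
force: [0.4, 0.9, -1.2]
finger_gap: -0.002
```

```bash
python3 look.py scene 60 80 360 300 2.6 pics/s5.png
```

```text
[ 0.5068 -0.2021  0.3   ] [-0.5 -0.1  0.4]
```

View pics/s5.png

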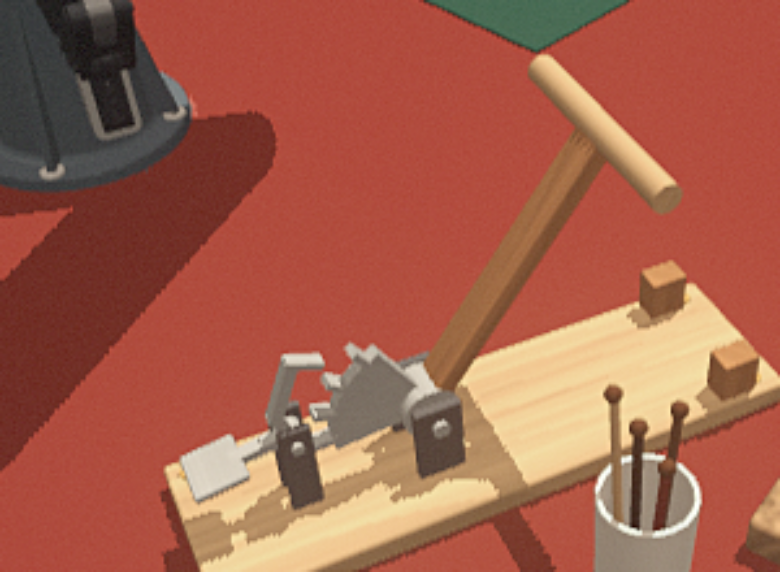

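The pawl stayed clear and the tab is down, with the mast still raised. Moving over the crossbar.

>>> jog_arm --pt "1.2 3.2 0 0 255" --pt "1.2 3.2 0 0 255" --pt "1.2 3.2 0 0 255" --pt "1.2 3.2 0 0 255" --pt "1.2 3.2 0 0 255" --pt "1.2 3.2 0 0 255" --pt "1.2 3 0 0 255" --pt "0.5 1.5 0 0 255" --pt "0 0 -1 0 255" --pt "0 0 -1 0 255"

```text
t: 4.87
tcp_pos: [0.59, 0.048, 0.2543]
tool_rot: [0.815, 0.58, -0.007, -0.013]
force: [-0.0, 0.0, -0.2]
finger_gap: -0.001
```

```bash
python3 look.py scene 160 50 400 230 3.3 pics/s6.png
python3 - <<'E'
import numpy as np
h=np.array([.556,-.0706]);e=np.array([.357,.934])
for t in np.arange(.935,-.01,-.085):print(round(t,3),(h+.22*np.cos(t)*e).round(4),round(.05+.22*np.sin(t),4))
E
```

```text
[0.5882 0.0478 0.2516] [-0.3  0.3 -2.3]
0.935 [0.6026 0.0514] 0.227
0.85 [0.6078 0.065 ] 0.2153
0.765 [0.6127 0.0776] 0.2024
0.68 [0.6171 0.0892] 0.1883
0.595 [0.621  0.0996] 0.1733
0.51 [0.6245 0.1087] 0.1574
0.425 [0.6276 0.1166] 0.1407
0.34 [0.63   0.1231] 0.1234
0.255 [0.632  0.1282] 0.1055
0.17 [0.6334 0.1319] 0.0872
0.085 [0.6343 0.1341] 0.0687
0.0 [0.6345 0.1349] 0.05
```

View pics/s6.png

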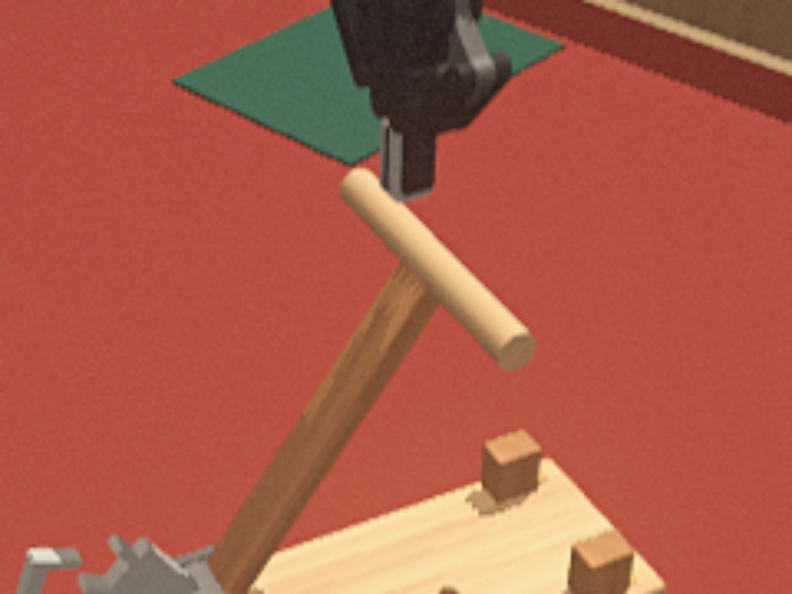

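The fingertip at (410,190) is above the bar, about 15 mm off along it and about 9 mm short along the easel. I'll correct this and lower to contact.

>>> jog_arm --pt "1.5 0.4 0 0 255" --pt "0 0 -0.7 0 255" --pt "0 0 -0.6 0 255" --pt "0 0 0 0 255"

```text
t: 5.25
tcp_pos: [0.5981, 0.048, 0.23]
tool_rot: [0.816, 0.577, -0.014, -0.019]
force: [1.1, 2.3, 3.5]
finger_gap: 0.003
```

>>> jog_arm --pt "0.4 0.7 -0.6 0 255" --pt "0.3 0.8 -0.7 0 255" --pt "0.3 0.8 -0.7 0 255"

```text
t: 5.5
tcp_pos: [0.6062, 0.0688, 0.2127]
tool_rot: [0.818, 0.575, -0.014, -0.021]
force: [-0.3, -2.0, 2.4]
finger_gap: -0.0
```

```bash
python3 look.py scene 160 50 400 230 3.3 pics/s7.png
```

```text
[0.6066 0.0703 0.2113] [2.  0.4 3.3]
```

View pics/s7.png

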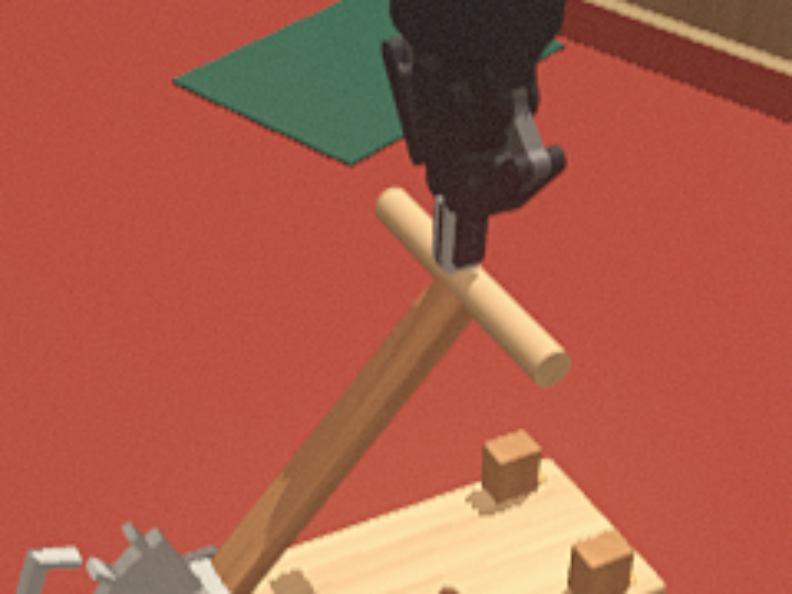

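The mast is following, now at about 0.82 rad, with the fingertip centred on the bar at (460,265). Continuing along the arc.

>>> jog_arm --pt "0.4 0.8 -0.8 0 255" --pt "0.3 0.7 -0.9 0 255" --pt "0.3 0.7 -1 0 255" --pt "0.3 0.6 -1 0 255"

```text
t: 5.88
tcp_pos: [0.6193, 0.0996, 0.1767]
tool_rot: [0.819, 0.574, -0.012, -0.022]
force: [-1.5, 2.4, 4.8]
finger_gap: 0.002
```

>>> jog_arm --pt "0.2 0.6 -1 0 255" --pt "0.2 0.5 -1.1 0 255" --pt "0.2 0.5 -1.1 0 255" --pt "0.2 0.4 -1.1 0 255" --pt "0.2 0.4 -1.1 0 255"

```text
t: 6.3
tcp_pos: [0.6303, 0.1284, 0.1193]
tool_rot: [0.819, 0.573, -0.009, -0.023]
force: [-1.2, 2.5, 2.8]
finger_gap: -0.003
```

```bash
python3 look.py scene 160 80 400 260 3.3 pics/s8.png
```

```text
[0.6295 0.1288 0.1166] [1.3 1.7 0.7]
```

View pics/s8.png

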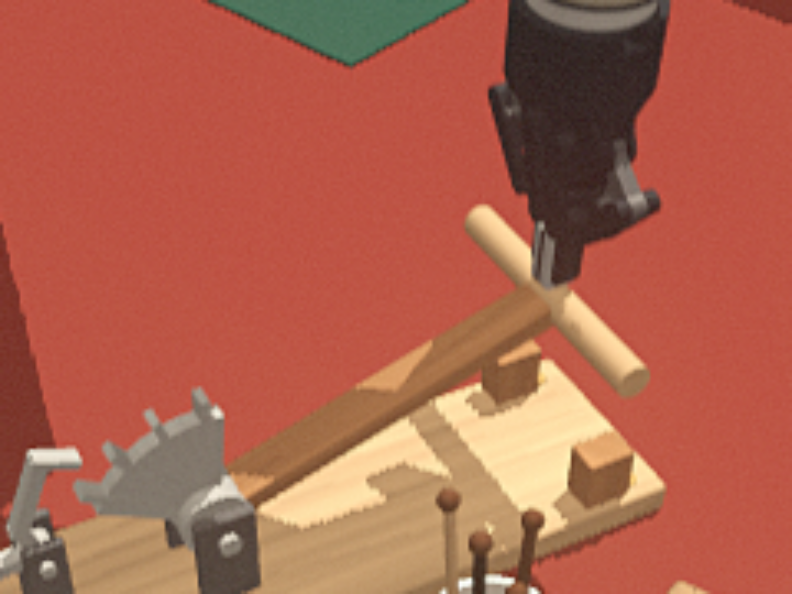

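The mast is at about 0.32 rad with the tip still on the bar at (550,280).

>>> jog_arm --pt "0.1 0.1 -1 0 255" --pt "0.1 0.1 -1 0 255" --pt "0.1 0.1 -1 0 255" --pt "0 0 -1 0 255"

```text
t: 6.68
tcp_pos: [0.6341, 0.132, 0.0736]
tool_rot: [0.819, 0.574, -0.01, -0.022]
force: [-0.1, 1.9, 3.6]
finger_gap: -0.0
```

>>> jog_arm --pt "0 0 -0.6 0 255" --pt "0 0 -0.5 0 255"

```text
t: 6.85
tcp_pos: [0.634, 0.1314, 0.0599]
tool_rot: [0.819, 0.574, -0.01, -0.022]
force: [-0.6, 1.7, 3.7]
finger_gap: 0.001
```

```bash
python3 look.py scene 160 80 400 260 3.3 pics/s9.png
```

```text
[0.6334 0.1312 0.0588] [-0.4  0.8  0.3]
```

View pics/s9.png

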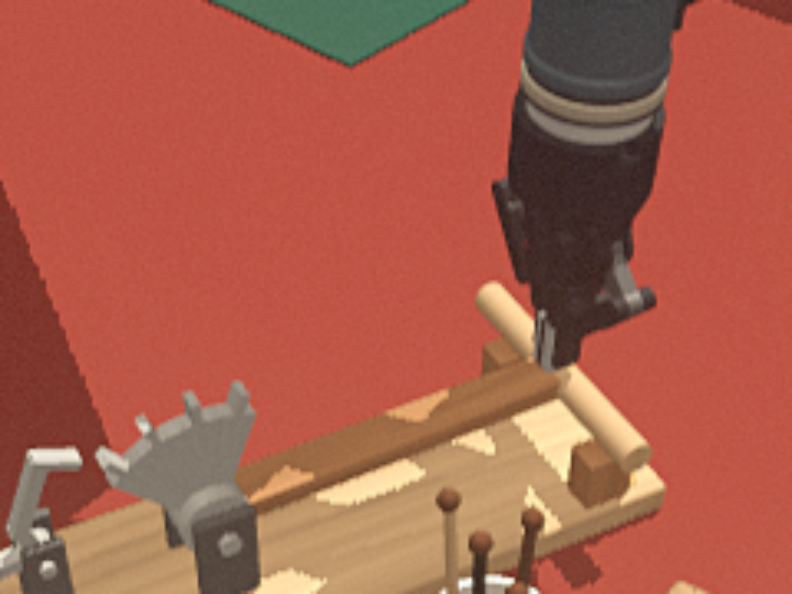

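Almost down, about 8 mm to go. Small steps until the force rises.

>>> jog_arm --pt "0 0 -0.3 0 255" --pt "0 0 -0.3 0 255"

```text
t: 7.07
tcp_pos: [0.6336, 0.1307, 0.0525]
tool_rot: [0.819, 0.574, -0.011, -0.023]
force: [-0.8, 1.6, 14.3]
finger_gap: 0.003
```

>>> jog_arm --pt "0 0 -0.2 0 255" --pt "0 0 -0.2 0 255"

```text
t: 7.23
tcp_pos: [0.6337, 0.1307, 0.0525]
tool_rot: [0.819, 0.574, -0.011, -0.023]
force: [-3.1, 1.0, 13.5]
finger_gap: -0.001
```

The force has risen without further travel, so the mast is on its rests. Holding 0.25 s, then straight up.

>>> jog_arm --pt "0 0 -0.1 0 255" --pt "0 0 -0.1 0 255" --pt "0 0 -0.1 0 255" --pt "0 0 0.5 0 255" --pt "0 0 2 0 255" --pt "0 0 4 0 255" --pt "0 0 4 0 255" --pt "0 0 4 0 255" --pt "0 0 2 0 255" --pt "0 0 0 0 255"

```text
t: 8.07
tcp_pos: [0.6282, 0.1261, 0.2184]
tool_rot: [0.819, 0.573, -0.018, -0.023]
force: [0.5, -0.6, -0.3]
finger_gap: -0.001
```

>>> jog_arm --pt "-3 0 2 0 255" --pt "-3 0 2 0 255" --pt "-3 0 2 0 255" --pt "-3 0 0 0 255" --pt "-2 0 0 0 255" --pt "0 0 0 0 255"

```text
t: 8.57
tcp_pos: [0.4814, 0.1223, 0.271]
tool_rot: [0.819, 0.572, -0.024, -0.024]
force: [-0.2, 0.7, 0.0]
finger_gap: -0.0
```

```bash
python3 look.py top 0 0 560 420 1 pics/t10.png; python3 look.py scene 0 0 560 420 1 pics/s10.png; python3 - <<'E'
from h import *
from station import *
d=snapshot("top");P=cloud(d);P0=cloud(np.load("top0.npz"));z=P[...,2]
for nm,(a,bb,cc,dd) in dict(jar=(415,165,470,215),pot=(315,110,390,175),block=(255,105,302,146)).items():
  for Q in(P0,P):
    q=Q[bb:dd,a:cc].reshape(-1,3);h=q[q[:,2]>(.075 if nm!='block' else .022)];print(nm,h.min(0).round(3),h.max(0).round(3))
K=d["intrinsics"];Rm=R.from_quat(d["attitude"]).as_matrix()
for p in ([.6345,.135,.075],[.579,.156,.075],[.69,.114,.075]):
    c=Rm.T@(np.array(p)-d["eye"]);u,v=(K@c/c[2])[:2].round().astype(int);print(u,v,np.nanmax(z[v-3:v+4,u-3:u+4]))
Ps=cloud(np.load("last.npz"));m=(np.hypot(Ps[...,0]-.6345,Ps[...,1]-.135)<.06)&(Ps[...,2]>.06);print("bar region z 50/90/99 pct",np.percentile(Ps[m][:,2],[50,90,99]).round(4))
E
```

```text
[0.4832 0.1222 0.2708] [ 0.1  0.2 -0.1]
[0.4853 0.1221 0.271 ] [-0.1 -0.1  0.7]
jar [ 0.632 -0.252  0.075] [ 0.685 -0.198  0.089]
jar [ 0.632 -0.251  0.075] [ 0.685 -0.198  0.089]
pot [ 0.704 -0.085  0.075] [ 0.768 -0.022  0.177]
pot [ 0.704 -0.085  0.075] [ 0.768 -0.022  0.175]
block [0.759 0.018 0.022] [0.811 0.09  0.034]
block [0.759 0.018 0.022] [0.811 0.09  0.034]
230 204 0.07682080538827085
216 237 0.07897760972123147
242 171 0.07869467666879293
bar region z 50/90/99 pct [0.073  0.0759 0.0774]
```

View pics/s10.png

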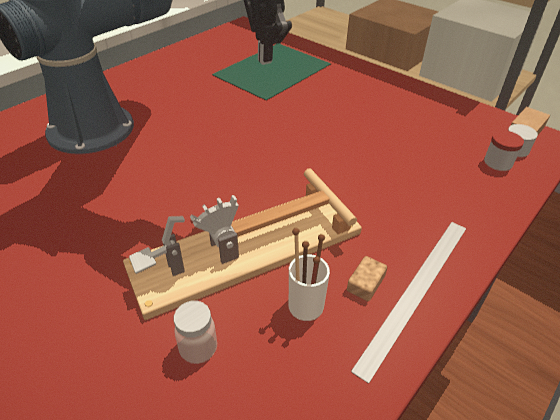

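View pics/t10.png

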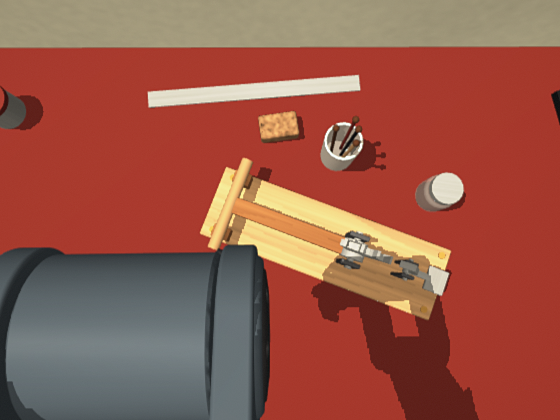

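Both views show the crossbar lying on its blocks (top view (230,204)), with its top at about 0.076 m against 0.075 expected. The bystanders have not moved and the arm is clear. Handing in.

```bash
python3 -c "
from station import *
print(sign_off())"
```

```text
the job is handed in; nothing more can be done
None
```

The easel is folded away and the job was handed in after about 9 s of robot time. I pressed the thumb tab down to its stop with shut fingers, and the pawl swung clear of the teeth and stayed there. I then pushed the mast down along its arc by the crossbar until it met its rests.

**Last checks:**
- **Crossbar:** its top measured about 76–77 mm (99th percentile and local maxima, 77–79 mm), against 75 mm expected. That is within camera error and the 11 mm allowance.
- **Bystanders:** the pot, jar and block were within about 2 mm of their starting measurements and upright.
- **Arm:** it was well clear, with no contact force.

**Things that disagreed or came close:**
- **Fingertip height:** the shut fingertips sat about 25 mm above the reported TCP, so I went by contact force and depth pictures instead of the TCP height.
- **Tab force:** the last step at the tab's stop reached about 51 N, close to the 60 N limit. I used smaller steps at the mast's stop, where the highest reading was about 14 N.

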